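# Reset the tripped cut-out of the reading lamp

### The job

The reading lamp's cut-out, the one with the yellow lever, has tripped: reset it by pushing its lever fully off until you feel it come hard against its stop, then throw it fully on and let go. Go gently, never pressing on it with more than 18 N, and leave the two live neighbours on and everything else on the desk where it is.

Things in the scene. Friction and masses are not known exactly. Their poses are not given: they have to be found in the camera images.
- lamp_cutout: The reading lamp's cut-out, which has tripped. Fixed grey module 120 (x) x 62 (y) x 55 high on the 30 high console, with a yellow lever. Origin: centre of its underside; its top face is 55 above that. Its +x points from the white OFF mark to the green ON mark on its top face; z up. Neither it nor its lever stands more than 18 N.
- lamp_cutout_lever (a joint): angle of the yellow lever, rad: 0 upright (tripped: it starts within 0.1 of that), positive towards ON (module's +x), negative towards OFF. ON stop at 0.70; OFF stop somewhere from -0.23 to -0.80, different each time. Friction of 0.15 N m holds it where it is left; a weak spring (0.15 N m per rad) urges it upright.
- lamp_cutout_tip (a point): centre of the end face of the yellow lever, 80 from its hinge. The lever is a bar 14 thick (along its swing) and 16 wide, its top 30 widened to 26.
- lamp_cutout_hinge (a point): hinge of the yellow lever: on the module's centre line, 45 above the module's origin (10 below the top face), axis along the module's y. Pushed 45 above the hinge, the freely moving lever takes 2 to 6 N (more if pushed lower); at either stop the force rises steeply within a few mm.
- lamp_cutout_on (a point): centre of the green ON mark on the top face. While tripped, the lever is barred by an inner bolt from going on more than 0.1 to 0.3 rad past upright. Once the bolt has dropped it stays down, and the lever goes on at 3 to 6 N and stays there.
- lamp_cutout_off (a point): centre of the white OFF mark on the top face. Pushed to OFF, the lever meets an inner catch 0.13 to 0.65 rad past upright and must press it down a further 0.08 to 0.2 rad, which takes 7 to 13 N at 45 above the hinge, to a firm stop; only at that stop does the bolt drop. Where catch and stop lie cannot be seen: feel for them.
- left_cutout: A live neighbour: leave it on. Fixed grey module 120 (x) x 62 (y) x 55 high on the 30 high console, with a blue lever. Origin: centre of its underside; its top face is 55 above that. Its +x points from the white OFF mark to the green ON mark on its top face; z up. Its lever has the size and hinge of the yellow one.
- left_cutout_lever (a joint): angle of the blue lever, rad: starts at 0.62 to 0.69, which is ON; same sense as the yellow lever
- right_cutout: A live neighbour: leave it on. Fixed grey module 120 (x) x 62 (y) x 55 high on the 30 high console, with a red lever. Origin: centre of its underside; its top face is 55 above that. Its +x points from the white OFF mark to the green ON mark on its top face; z up. Its lever has the size and hinge of the yellow one.
- right_cutout_lever (a joint): angle of the red lever, rad: starts at 0.62 to 0.69, which is ON; same sense as the yellow lever
- console: fixed white plinth 170 (x) x 300 (y) x 30 high that carries the three modules side by side in any order, 90 apart along its y. Origin: centre of its underside, on the table.
- green_book: Bystander, leave alone: closed green book 130x200x32 lying flat, under the red book; origin at the centre of its underside.
- red_book: Bystander, leave alone: closed red book 120x185x24 lying on the green book; origin at the centre of its underside.
- mug: Bystander, leave alone: blue mug, 80 across, 92 high; origin at the centre of its underside.
- glasses_case: Bystander, leave alone: dark wooden glasses case 160x60x38 beside the console; origin at the centre of its underside.
- bulb_box: Bystander, leave alone: cardboard lamp-bulb box 60x60x110, standing; origin at the centre of its underside.
- screwdriver: Bystander, leave alone: screwdriver lying beside the console; origin at the centre of its underside.
- pencil_pot: Bystander, leave alone: terracotta pot, 72 across, 100 high, empty; origin at the centre of its underside.

How it is judged:
On the way:
1. the yellow lever has been pushed off (below -0.22 rad) (value of joint lamp_cutout_lever below -0.22 rad), for 0.05 s.
At the end, for the whole second after the job is handed in: the yellow lever rests on, above 0.55 rad (its stop is at 0.70), moving at less than 0.1 rad/s, and the blue and red levers are still on, above 0.5 rad (value of joint lamp_cutout_lever above 0.55 rad and velocity of joint lamp_cutout_lever below 0.1 rad/s and value of joint each of left_cutout_lever, right_cutout_lever above 0.5 rad); the robot touches nothing.
It fails at once if a robot finger or arm presses on the lamp's cut-out or its lever with more than 18 N (contact force between any of the fingers, the arm and lamp_cutout above 18 N).
It fails at once if a neighbouring lever is moved off its ON position (below 0.5 rad) (value of joint any of left_cutout_lever, right_cutout_lever below 0.5 rad).
It fails at once if a bystander is moved by more than 20 mm (distance of any of green_book, red_book, mug, glasses_case, bulb_box, screwdriver, pencil_pot from where it was at the start of the episode above 0.02 m).
It also fails if it takes over 42 s, if anything falls off the work surface, if the arm or the gripper's body presses on something with over 40 N, if the wrist force passes 120 N, or if a joint passes its speed limit or range.

### The arm

A 6-joint arm with a two-finger parallel gripper is mounted at the origin on the work surface. World frame = base frame: x ahead of the robot, y to its left, z up, the work surface at z = 0. Lengths are in m, angles in rad, forces in N, time in s.
With the tool pointing down it reaches from about 0.25 to 0.725 m from the base axis. Payload 4 kg.
Tool frame: the origin (TCP) lies midway between the tips of the shut fingers; the grasp point (between the pads) lies grip_point_offset behind it (grip_point_offset is the distance from the TCP to the grasp point, in m); z points along the fingers, y is the line along which they close (so a half turn about z gives the same grasp; the last joint's range is limited). The gripper opens to 85 mm and grips with 20 to 120 N. Pads are 22 mm wide; open, the fingers measure 114 mm over their backs; the gripper's body (76 mm by 85 mm) begins 54 mm behind the grasp point. The pads swing forward as they close: fully open they stand 13 mm farther back than shut.
Start: joints at [-1.313, 0.241, 0.005, 1.335, 0, 1.571], TCP at [0.127, -0.483, 0.231] pointing down, gripper open.
Joint ranges: [-2.72, 2.72], [-1.05, 1.87], [-1.09, 1.28], [-1.99, 2.15], [-1.42, 1.44], [-3.14, 3.14]. Speed limits (rad/s): [2.79, 2.79, 3.14, 3.14, 3.14, 3.14].

### API

Orientations are given as a unit quaternion [x, y, z, w].
In Python, from workcell import * gives the robot as it stands. The module is installed in compiled form; this text tells all that it offers.
- The arm moves only by the tool arm_command, never from a script. Its arguments are lists of equal length, an entry for each row: "slide": the shift along the tool's x, y, z in cm, a list of three; "spin": the turn about the tool's z in degrees. A call has exactly 5 rows; each row is the pose to reach, as a shift and turn from the pose commanded when the call began, along the tool's axes at that moment; what a row does not reach only later rows make up. A row lasts 1/8 s, in which the tool goes at most 62.5 mm and 10.7 degrees, less where a joint would pass 70% of its speed; a pose out of reach is approached as far as the arm can. A call with a gripper value outside its range is refused whole. "jaw" is the finger opening in cm, from 0 to 8.54, set as the call begins (left out, the last holds). The fingers move at their own pace and stop on an object; the grip force is fixed at half the most. Time passes only in rows, so rows that repeat a pose let the fingers close, or fill a call up. It gives the time, the measured TCP pose, the force, the opening and the grip force at its end, in the units of the state.
- get_obs(): the state, without advancing time (a new reading comes with each control period).
- camera(name): name is "side" or "top"; returns a dict with "pixels" (480x640x3 uint8, red, green, blue), "range_z" (480x640 float32, m along the optical axis (not along the pixel's ray), 0 where there is no reading), "intrinsics" (3x3 intrinsics, pixels), "rvec" (rotation vector, rad) and "tvec" (3), from world to camera coordinates, as OpenCV has them. Camera axes: x right, y down, z forward; pixel columns grow to the right and rows downward; lengths in m; the calibration is good to about 2 mm. A picture is of the moment at which its call begins.
- job_done(): hands the job in; it is judged then, once.
Trained networks look in a picture, given as the dict that the camera call returned (one of the last four; its "shot" number tells which), for a name from the list of things; names that differ only in an ending like _2 or _b are one class to them, and where a whole thing is asked for, a point or a joint stands for the part that bears it (a point fixed in the world has none). Each returns a list of dicts, best first, with "confidence" (0 to 1); they miss things now and then, are a little off and sometimes report something else, mostly with a low value. They report only what shows in the picture. A call takes as long as a camera call.
- recognise(picture, thing): "centre" ([column, row] in pixels, amid what is visible of it).
- landmark_of(picture, thing): "centre" ([column, row] in pixels: a listed point, or the origin of a listed thing).
The state is a dict: "clock": time; "joint_pos": joint angles; "joint_vel": joint speeds; "tau": joint torques, N m; "eef_pos": TCP position; "tool_rot": TCP orientation; "ft_force": force on the tool from outside, world axes, zero at the start; "ft_torque": the same for the moment, N m; "grip_width": finger opening in m; "grasp_force": force on a finger pad.
Only numpy, scipy, OpenCV 4.12 (cv2) and the standard library are available. Lean on these libraries where they do the work, as an engineer would, in place of code of your own. Each camera call takes 0.05 s, during which the arm holds its last target. There are 200 camera calls.

## Working session

There is one attempt and no reset: what is moved stays moved. The work goes in short steps, Python scripts to look and compute and a tool call to move; the robot and the scene stay as the last step left them, time stands still between calls to the robot, and variables do not carry over. Pictures are saved under pics/ and viewed, at most 10 in all, crops included, and the job is handed in when it is done.

Besides the shell and the picture viewer there is one more tool, called after "Emit:" as name(argument=value, ...), one argument or row to a line, values as JSON. arm_command: Moves the arm, as the interface text tells. Its arguments: {"type":"object","properties":{"slide":{"type":"array","items":{"type":"array","items":{"type":"number"}}},"spin":{"type":"array","items":{"type":"number"}},"jaw":{"type":"number"}},"required":["slide","spin"]}

```bash
mkdir -p pics; cat > h.py <<'E'
from workcell import *
import numpy as np, cv2
from scipy.spatial.transform import Rotation as R
def ray(p,uv):
    Rm=cv2.Rodrigues(np.array(p["rvec"],float))[0]; t=np.array(p["tvec"],float).ravel()
    d=np.linalg.inv(p["intrinsics"])@np.array([uv[0],uv[1],1.0])
    return -Rm.T@t, Rm.T@d
def at_z(p,uv,z):
    o,d=ray(p,uv); return o+d*(z-o[2])/d[2]
def at_depth(p,uv):
    o,d=ray(p,uv); u,v=int(round(uv[0])),int(round(uv[1])); 
    return o+d*p["range_z"][v,u]
def save(p,n): cv2.imwrite("pics/"+n,p["pixels"][:,:,::-1])
E
cat > a.py <<'E'
from h import *
np.set_printoptions(precision=4,suppress=True)
o=get_obs(); print(o)
for c in("top","side"):
    p=camera(c); save(p,c+"1.png")
    for n,z in(("lamp_cutout_on",.085),("lamp_cutout_off",.085),("lamp_cutout_tip",.155),("lamp_cutout_hinge",.075),("left_cutout",.03),("right_cutout",.03),("lamp_cutout",.03),("console",0)):
        for r in landmark_of(p,n)[:2]:
            print(c,n,np.array(r["centre"]),round(r["confidence"],2),"z:",at_z(p,r["centre"],z),"depth:",at_depth(p,r["centre"]))
E
python3 a.py
```

```text
{'clock': 0.0, 'joint_pos': array([-1.313 ,  0.2414,  0.0037,  1.3352,  0.    ,  1.5708]), 'joint_vel': array([ 0.0004, -0.0011, -0.0022, -0.0019,  0.0005,  0.0005]), 'tau': array([ -0.0009, -37.2316,  25.241 ,   0.017 ,  -0.0001,  -0.    ]), 'eef_pos': array([ 0.1273, -0.4829,  0.2304]), 'tool_rot': array([ 0.9917,  0.1285, -0.0001, -0.001 ]), 'ft_force': array([-0.4016,  0.8927,  0.2509]), 'ft_torque': array([0.0267, 0.0109, 0.0051]), 'grasp_force': 0.0, 'grip_width': 0.08562152344584675}
top lamp_cutout_on [325.7 204.7] 0.69 z: [ 0.6037 -0.0539  0.085 ] depth: [ 0.6042 -0.0539  0.0827]
top lamp_cutout_on [326.2 215.4] 0.5 z: [ 0.5738 -0.0543  0.085 ] depth: [ 0.5588 -0.0531  0.16  ]
top lamp_cutout_off [325.3 238.9] 0.94 z: [ 0.509  -0.0499  0.085 ] depth: [ 0.5094 -0.0499  0.0823]
top lamp_cutout_tip [327.8 212.1] 0.62 z: [ 0.5684 -0.0576  0.155 ] depth: [ 0.5689 -0.0577  0.1526]
top lamp_cutout_hinge [325.  218.8] 0.8 z: [ 0.5664 -0.0509  0.075 ] depth: [ 0.5572 -0.0502  0.1226]
top lamp_cutout_hinge [472.2 243.5] 0.49 z: [ 0.4863 -0.4486  0.075 ] depth: [ 0.496  -0.4691  0.0045
[... 665 characters left out ...]
0.0596  0.0795]
side lamp_cutout_off [183.6 336.6] 0.52 z: [0.5637 0.4619 0.085 ] depth: [0.6    0.4531 0.0256]
side lamp_cutout_tip [317.6 217.7] 0.42 z: [ 0.5727 -0.0584  0.155 ] depth: [ 0.6729 -0.1545  0.0028]
side lamp_cutout_hinge [322.6 236.6] 0.72 z: [ 0.5553 -0.0628  0.075 ] depth: [ 0.5492 -0.0568  0.0851]
side left_cutout [334.3 231.9] 0.89 z: [ 0.5691 -0.1319  0.03  ] depth: [ 0.5497 -0.1113  0.0629]
side right_cutout [300.4 260.9] 0.67 z: [0.5602 0.0328 0.03  ] depth: [0.5269 0.061  0.0873]
side lamp_cutout [317.1 246. ] 0.56 z: [ 0.5663 -0.0481  0.03  ] depth: [ 0.542  -0.025   0.0714]
side console [320.8 252.3] 0.78 z: [ 0.5559 -0.0548  0.    ] depth: [ 0.5245 -0.0241  0.0557]
```

```bash
python3 -c "
import cv2
a=cv2.imread('pics/top1.png');b=cv2.imread('pics/side1.png')
a=cv2.resize(a[150:300,240:420],(400,333),interpolation=2);b2=cv2.resize(b[150:310,230:410],(400,356),interpolation=2)
import numpy as np
c=np.zeros((356,800,3),'u1');c[:333,:400]=a;c[:,400:]=b2
cv2.imwrite('pics/crop.png',c)"
```

```text
(no output)
```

View pics/crop.png

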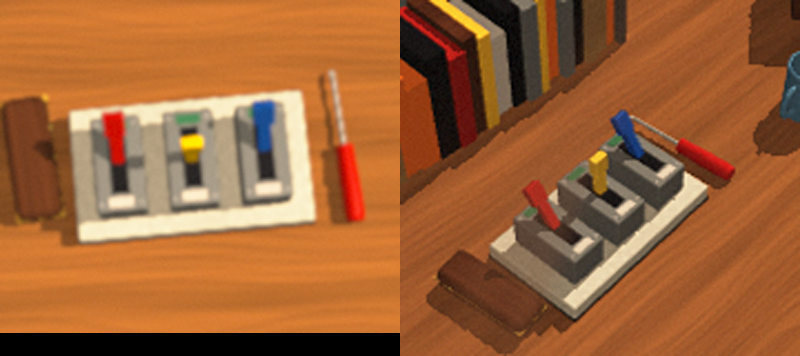

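View pics/top1.png

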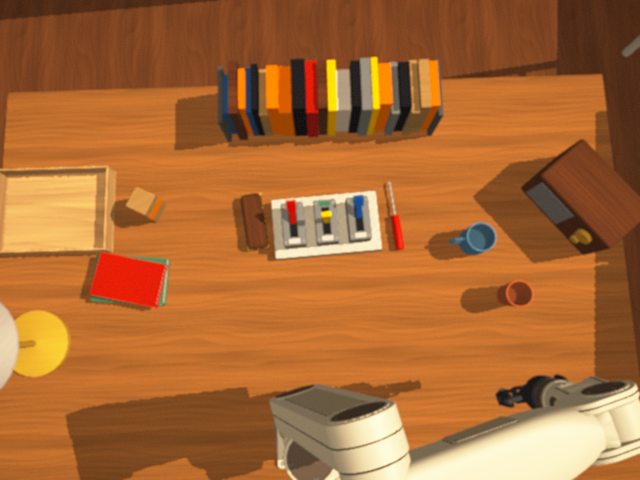

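The crop shows the yellow lever between red (left, y≈+0.03) and blue (right, y≈-0.14), ON marks on the far side (+x). I'll measure yaw and lever centre from the top depth image.

```bash
cat > m.py <<'E'
from h import *
np.set_printoptions(precision=4,suppress=True)
p=camera("top"); Rm=cv2.Rodrigues(np.array(p["rvec"],float))[0]; t=np.array(p["tvec"],float).ravel()
v,u=np.mgrid[0:480,0:640]; z=p["range_z"]
c=np.stack([u,v,np.ones_like(u)],-1)@np.linalg.inv(p["intrinsics"]).T*z[...,None]
W=(c-t)@Rm
img=p["pixels"].astype(int); hsv=cv2.cvtColor(p["pixels"],cv2.COLOR_RGB2HSV)
box=(W[...,0]>.44)&(W[...,0]<.69)&(W[...,1]>-.215)&(W[...,1]<.105)&(z>0)
white=box&(W[...,2]>.02)&(W[...,2]<.16)&((hsv[...,1]<70)|(W[...,2]>.06))
n,l,s,_=cv2.connectedComponentsWithStats(white.astype('u1')); k=1+np.argmax(s[1:,4]); m=(l==k)&(W[...,2]<.045)
print("console",cv2.minAreaRect(W[m][:,:2].astype('f4')), W[m][:,2].mean())
y=box&(hsv[...,0]>20)&(hsv[...,0]<33)&(hsv[...,1]>150)&(W[...,2]>.09)
print("yellow",y.sum(),W[y].mean(0),W[y].min(0),W[y].max(0)); 
for nme,lo,hi in(("red",0,8),("blue",100,130)):
    q=box&(hsv[...,0]>=lo)&(hsv[...,0]<=hi)&(hsv[...,1]>120)&(W[...,2]>.09); print(nme,q.sum(),W[q].mean(0),W[q].max(0))
mod=box&(W[...,2]>.075)&(W[...,2]<.095)
n,l,s,_=cv2.connectedComponentsWithStats(mod.astype('u1'))
for k in range(1,n):
    if s[k,4]>150: print("mod",s[k,4],cv2.minAreaRect(W[l==k][:,:2].astype('f4')))
E
python3 m.py
```

```text
console ((0.5598874688148499, -0.05319736897945404), (0.16638755798339844, 0.29532456398010254), 3.6092498302459717) 0.030705209200463223
yellow 87 [ 0.5618 -0.0524  0.1415] [ 0.5544 -0.0634  0.0905] [ 0.5723 -0.0399  0.1606]
red 171 [0.5841 0.0392 0.1221] [0.6077 0.0526 0.1482]
blue 145 [ 0.5922 -0.1396  0.1219] [ 0.6127 -0.1276  0.1492]
mod 822 ((0.5664814710617065, -0.14183342456817627), (0.12057290971279144, 0.06296545267105103), 3.6137099266052246)
mod 885 ((0.5606935620307922, -0.051721181720495224), (0.12082603573799133, 0.062095824629068375), 3.2938232421875)
mod 834 ((0.5553865432739258, 0.03788912296295166), (0.12165617942810059, 0.06196470186114311), 3.7073824405670166)
```

Emit:
arm_command(
  slide=[
    [5.3,-3.05,0],
    [10.6,-6.1,0],
    [15.9,-9.15,0],
    [21.2,-12.2,0],
    [26.5,-15.25,0],
  ],
  spin=[-8,-16,-24,-32,-40],
  jaw=6,
)

```text
clock: 1.58
eef_pos: [0.3461, -0.2671, 0.2316]
tool_rot: [0.887, 0.462, 0.0, 0.001]
ft_force: [1.3, -0.0, -0.3]
grip_width: 0.0596
grasp_force: 0.0
```

```bash
cat > s.py <<'E'
from h import *
import sys
np.set_printoptions(precision=4,suppress=True)
o=get_obs(); r=R.from_quat(o["tool_rot"]).as_matrix(); x=r[:,0]; psi=np.degrees(np.arctan2(x[1],x[0]))
T=np.array([.562,-.0523,float(sys.argv[1])])
print(o["clock"],o["eef_pos"],"psi",psi,"spin needed",-(93.6-psi),"slide cm",100*r.T@(T-o["eef_pos"]),o["joint_pos"],o["grip_width"])
E
python3 s.py 0.2
```

```text
1.575 [ 0.3461 -0.2671  0.2316] psi 55.016315712406254 spin needed -38.58368428759374 slide cm [29.9782  5.3719  3.1639] [-0.6572  0.1152 -0.1483  1.3061 -0.0001  1.5242] 0.05963740165468964
```

Emit:
arm_command(
  slide=[
    [6.0,1.1,0],
    [12.0,2.2,0],
    [18.0,3.2,0],
    [24.0,4.3,0],
    [30.0,5.4,0],
  ],
  spin=[-8,-16,-24,-32,-38.8],
)

```text
clock: 2.2
eef_pos: [0.5634, -0.0529, 0.2314]
tool_rot: [0.683, 0.73, 0.0, 0.0]
ft_force: [0.6, -0.3, -0.6]
grip_width: 0.0599
grasp_force: 0.0
```

```bash
python3 s.py 0.12; python3 m.py | grep yellow; python3 -c "
from h import *
p=camera('side');save(p,'s2.png');a=cv2.imread('pics/s2.png');cv2.imwrite('pics/s2c.png',cv2.resize(a[110:300,210:430],(660,570)))"
```

```text
2.2 [ 0.5634 -0.0529  0.2314] psi 93.81474618055042 spin needed 0.21474618055042072 slide cm [ 0.0762 -0.1374 11.1447] [-0.0935  0.3721  0.1877  1.3857 -0.0003  1.4107] 0.05994813787976064m.py:13: RuntimeWarning: Mean of empty slice.
  print("yellow",y.sum(),W[y].mean(0),W[y].min(0),W[y].max(0));
  ret = um.true_divide(
Traceback (most recent call last):
  File "m.py", line 13, in <module>
    print("yellow",y.sum(),W[y].mean(0),W[y].min(0),W[y].max(0));
                                        ~~~~~~~~^^^
ValueError: zero-size array to reduction operation minimum which has no identity
```

View pics/s2c.png

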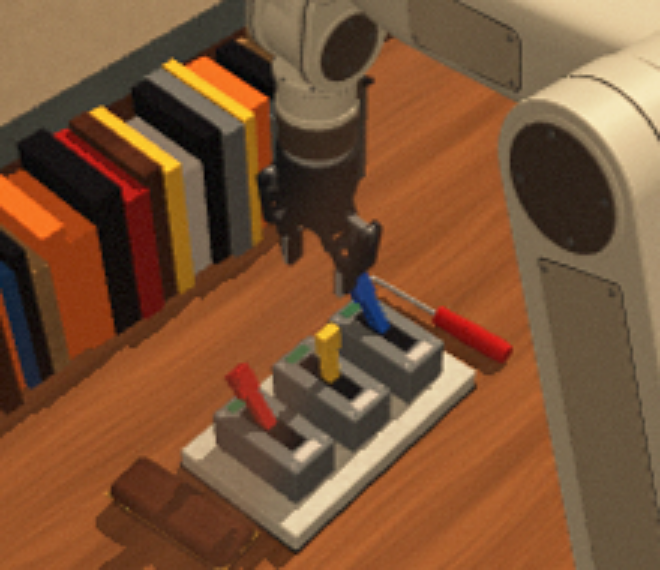

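The fingers straddle the yellow lever (tip near pixel (328,330) of the crop), along the swing axis. I can descend.

Emit:
arm_command(
  slide=[
    [0.1,0,3],
    [0.1,0,6],
    [0.1,0,9],
    [0.1,0,10.6],
    [0.1,0,11.1],
  ],
  spin=[0,0,0,0,0],
)

```text
clock: 2.92
eef_pos: [0.5613, -0.0538, 0.1196]
tool_rot: [0.685, 0.729, -0.001, -0.001]
ft_force: [-0.0, 0.4, -0.2]
grip_width: 0.06
grasp_force: 0.0
```

Emit:
arm_command(
  slide=[
    [0,-0.4,0],
    [0,-0.8,0],
    [0,-1.2,0],
    [0,-1.5,0],
    [0,-1.5,0],
  ],
  spin=[0,0,0,0,0],
)

```text
clock: 3.55
eef_pos: [0.5468, -0.0545, 0.1206]
tool_rot: [0.685, 0.729, 0.0, 0.0]
ft_force: [-0.1, -0.0, 0.4]
grip_width: 0.0603
grasp_force: 0.0
```

Emit:
arm_command(
  slide=[
    [0,-0.3,0],
    [0,-0.6,0],
    [0,-0.9,0],
    [0,-1.2,0],
    [0,-1.4,0],
  ],
  spin=[0,0,0,0,0],
)

```text
clock: 4.18
eef_pos: [0.5339, -0.0553, 0.1208]
tool_rot: [0.685, 0.729, 0.001, 0.001]
ft_force: [2.6, -0.0, 0.7]
grip_width: 0.0601
grasp_force: 1.6
```

Emit:
arm_command(
  slide=[
    [0,-0.1,0],
    [0,-0.2,0],
    [0,-0.3,0],
    [0,-0.4,0],
    [0,-0.4,0],
  ],
  spin=[0,0,0,0,0],
)

```text
clock: 4.8
eef_pos: [0.5291, -0.0557, 0.1205]
tool_rot: [0.685, 0.729, 0.0, 0.0]
ft_force: [3.5, 0.5, 3.4]
grip_width: 0.0604
grasp_force: 1.8
```

Emit:
arm_command(
  slide=[
    [0,-0.05,0],
    [0,-0.1,0],
    [0,-0.15,0],
    [0,-0.2,0],
    [0,-0.2,0],
  ],
  spin=[0,0,0,0,0],
)

```text
clock: 5.42
eef_pos: [0.5269, -0.0558, 0.1203]
tool_rot: [0.685, 0.729, -0.0, 0.0]
ft_force: [3.8, 0.2, 4.1]
grip_width: 0.0599
grasp_force: 1.9
```

Emit:
arm_command(
  slide=[
    [0,-0.08,0],
    [0,-0.16,0],
    [0,-0.24,0],
    [0,-0.3,0],
    [0,-0.3,0],
  ],
  spin=[0,0,0,0,0],
)

```text
clock: 6.05
eef_pos: [0.5238, -0.056, 0.1202]
tool_rot: [0.685, 0.729, -0.0, -0.0]
ft_force: [2.6, 0.4, 1.9]
grip_width: 0.0599
grasp_force: 1.7
```

Emit:
arm_command(
  slide=[
    [0,-0.05,0],
    [0,-0.1,0],
    [0,-0.15,0],
    [0,-0.2,0],
    [0,-0.2,0],
  ],
  spin=[0,0,0,0,0],
)

```text
clock: 6.68
eef_pos: [0.5218, -0.0561, 0.1201]
tool_rot: [0.685, 0.729, -0.0, -0.0]
ft_force: [3.1, -0.7, 0.8]
grip_width: 0.0602
grasp_force: 1.7
```

Emit:
arm_command(
  slide=[
    [0,-0.08,0],
    [0,-0.16,0],
    [0,-0.24,0],
    [0,-0.3,0],
    [0,-0.3,0],
  ],
  spin=[0,0,0,0,0],
)

```text
clock: 7.3
eef_pos: [0.5189, -0.0561, 0.1202]
tool_rot: [0.685, 0.729, -0.0, -0.0]
ft_force: [4.0, -0.1, -2.0]
grip_width: 0.0601
grasp_force: 1.5
```

Emit:
arm_command(
  slide=[
    [0,-0.05,0],
    [0,-0.1,0],
    [0,-0.15,0],
    [0,-0.2,0],
    [0,-0.2,0],
  ],
  spin=[0,0,0,0,0],
)

```text
clock: 7.92
eef_pos: [0.517, -0.0563, 0.1203]
tool_rot: [0.685, 0.729, 0.0, -0.0]
ft_force: [3.9, 0.8, -1.4]
grip_width: 0.0598
grasp_force: 1.7
```

Emit:
arm_command(
  slide=[
    [0,-0.08,0],
    [0,-0.16,0],
    [0,-0.24,0],
    [0,-0.3,0],
    [0,-0.3,0],
  ],
  spin=[0,0,0,0,0],
)

```text
clock: 8.55
eef_pos: [0.514, -0.0566, 0.1203]
tool_rot: [0.685, 0.729, -0.0, 0.0]
ft_force: [3.6, 0.5, -0.7]
grip_width: 0.06
grasp_force: 1.7
```

Emit:
arm_command(
  slide=[
    [0,-0.08,0],
    [0,-0.16,0],
    [0,-0.24,0],
    [0,-0.3,0],
    [0,-0.3,0],
  ],
  spin=[0,0,0,0,0],
)

```text
clock: 9.18
eef_pos: [0.511, -0.0568, 0.1203]
tool_rot: [0.685, 0.729, -0.0, 0.0]
ft_force: [5.7, 0.1, -0.8]
grip_width: 0.0601
grasp_force: 1.7
```

Emit:
arm_command(
  slide=[
    [0,-0.05,0],
    [0,-0.1,0],
    [0,-0.15,0],
    [0,-0.2,0],
    [0,-0.2,0],
  ],
  spin=[0,0,0,0,0],
)

```text
clock: 9.8
eef_pos: [0.5092, -0.0569, 0.1204]
tool_rot: [0.685, 0.729, 0.0, 0.0]
ft_force: [5.1, -0.8, -0.2]
grip_width: 0.06
grasp_force: 2.1
```

Emit:
arm_command(
  slide=[
    [0,-0.05,0],
    [0,-0.1,0],
    [0,-0.15,0],
    [0,-0.2,0],
    [0,-0.2,0],
  ],
  spin=[0,0,0,0,0],
)

```text
clock: 10.42
eef_pos: [0.5082, -0.0569, 0.1207]
tool_rot: [0.685, 0.729, 0.001, 0.001]
ft_force: [6.9, 0.9, -2.4]
grip_width: 0.0601
grasp_force: 2.7
```

Emit:
arm_command(
  slide=[
    [0,-0.05,0],
    [0,-0.1,0],
    [0,-0.15,0],
    [0,-0.15,0],
    [0,-0.15,0],
  ],
  spin=[0,0,0,0,0],
)

```text
clock: 11.05
eef_pos: [0.5074, -0.057, 0.121]
tool_rot: [0.685, 0.729, 0.001, 0.001]
ft_force: [7.9, 0.8, -1.1]
grip_width: 0.0602
grasp_force: 3.2
```

Emit:
arm_command(
  slide=[
    [0,-0.05,0],
    [0,-0.1,0],
    [0,-0.15,0],
    [0,-0.15,0],
    [0,-0.15,0],
  ],
  spin=[0,0,0,0,0],
)

```text
clock: 11.68
eef_pos: [0.5064, -0.0571, 0.1213]
tool_rot: [0.685, 0.729, 0.002, 0.002]
ft_force: [8.0, 0.4, -0.2]
grip_width: 0.0597
grasp_force: 3.5
```

Emit:
arm_command(
  slide=[
    [0,-0.05,0],
    [0,-0.1,0],
    [0,-0.15,0],
    [0,-0.2,0],
    [0,-0.2,0],
  ],
  spin=[0,0,0,0,0],
)

```text
clock: 12.3
eef_pos: [0.5057, -0.0572, 0.1217]
tool_rot: [0.685, 0.729, 0.003, 0.003]
ft_force: [11.1, 1.8, -1.0]
grip_width: 0.0602
grasp_force: 4.4
```

Emit:
arm_command(
  slide=[
    [0,-0.05,0],
    [0,-0.1,0],
    [0,-0.1,0],
    [0,-0.1,0],
    [0,-0.1,0],
  ],
  spin=[0,0,0,0,0],
)

```text
clock: 12.92
eef_pos: [0.5051, -0.0573, 0.1219]
tool_rot: [0.685, 0.729, 0.003, 0.003]
ft_force: [10.5, 0.7, -0.9]
grip_width: 0.0602
grasp_force: 4.7
```

Emit:
arm_command(
  slide=[
    [0,-0.05,0],
    [0,-0.1,0],
    [0,-0.15,0],
    [0,-0.15,0],
    [0,-0.15,0],
  ],
  spin=[0,0,0,0,0],
)

```text
clock: 13.55
eef_pos: [0.5037, -0.0574, 0.1219]
tool_rot: [0.685, 0.729, 0.003, 0.003]
ft_force: [11.9, 1.3, -1.1]
grip_width: 0.06
grasp_force: 4.7
```

Emit:
arm_command(
  slide=[
    [0,-0.05,0],
    [0,-0.1,0],
    [0,-0.15,0],
    [0,-0.15,0],
    [0,-0.15,0],
  ],
  spin=[0,0,0,0,0],
)

```text
clock: 14.18
eef_pos: [0.5012, -0.0575, 0.1217]
tool_rot: [0.685, 0.729, 0.002, 0.002]
ft_force: [9.8, 0.6, 0.5]
grip_width: 0.0597
grasp_force: 4.0
```

Past the catch's peak (moving freely again at ~10 N). The stop lies ahead, so I'll keep small steps.

Emit:
arm_command(
  slide=[
    [0,-0.05,0],
    [0,-0.1,0],
    [0,-0.1,0],
    [0,-0.1,0],
    [0,-0.1,0],
  ],
  spin=[0,0,0,0,0],
)

```text
clock: 14.8
eef_pos: [0.5008, -0.0576, 0.1218]
tool_rot: [0.685, 0.729, 0.003, 0.003]
ft_force: [10.8, 0.1, 0.7]
grip_width: 0.0603
grasp_force: 4.3
```

Emit:
arm_command(
  slide=[
    [0,-0.05,0],
    [0,-0.1,0],
    [0,-0.1,0],
    [0,-0.1,0],
    [0,-0.1,0],
  ],
  spin=[0,0,0,0,0],
)

```text
clock: 15.42
eef_pos: [0.5, -0.0576, 0.122]
tool_rot: [0.685, 0.729, 0.003, 0.003]
ft_force: [9.9, 0.5, -0.2]
grip_width: 0.0598
grasp_force: 4.4
```

Emit:
arm_command(
  slide=[
    [0,-0.05,0],
    [0,-0.1,0],
    [0,-0.15,0],
    [0,-0.15,0],
    [0,-0.15,0],
  ],
  spin=[0,0,0,0,0],
)

```text
clock: 16.05
eef_pos: [0.4974, -0.0578, 0.1217]
tool_rot: [0.685, 0.729, 0.002, 0.002]
ft_force: [8.4, 0.7, 0.8]
grip_width: 0.06
grasp_force: 3.7
```

Emit:
arm_command(
  slide=[
    [0,-0.05,0],
    [0,-0.1,0],
    [0,-0.15,0],
    [0,-0.15,0],
    [0,-0.15,0],
  ],
  spin=[0,0,0,0,0],
)

```text
clock: 16.68
eef_pos: [0.4967, -0.0579, 0.1219]
tool_rot: [0.685, 0.729, 0.003, 0.003]
ft_force: [9.2, 0.9, 0.8]
grip_width: 0.0598
grasp_force: 4.1
```

Emit:
arm_command(
  slide=[
    [0,-0.05,0],
    [0,-0.1,0],
    [0,-0.15,0],
    [0,-0.15,0],
    [0,-0.15,0],
  ],
  spin=[0,0,0,0,0],
)

```text
clock: 17.3
eef_pos: [0.4959, -0.0579, 0.1222]
tool_rot: [0.685, 0.729, 0.003, 0.003]
ft_force: [10.9, 1.2, -0.0]
grip_width: 0.0601
grasp_force: 4.6
```

Emit:
arm_command(
  slide=[
    [0,-0.05,0],
    [0,-0.1,0],
    [0,-0.15,0],
    [0,-0.15,0],
    [0,-0.15,0],
  ],
  spin=[0,0,0,0,0],
)

```text
clock: 17.92
eef_pos: [0.4952, -0.058, 0.1225]
tool_rot: [0.685, 0.729, 0.004, 0.004]
ft_force: [12.1, 0.8, 1.3]
grip_width: 0.0601
grasp_force: 5.1
```

Emit:
arm_command(
  slide=[
    [0,-0.05,0],
    [0,-0.1,0],
    [0,-0.15,0],
    [0,-0.15,0],
    [0,-0.15,0],
  ],
  spin=[0,0,0,0,0],
)

```text
clock: 18.55
eef_pos: [0.4944, -0.0581, 0.1229]
tool_rot: [0.685, 0.729, 0.004, 0.005]
ft_force: [12.4, 1.7, 1.5]
grip_width: 0.0597
grasp_force: 5.6
```

Emit:
arm_command(
  slide=[
    [0,-0.05,0],
    [0,-0.1,0],
    [0,-0.15,0],
    [0,-0.15,0],
    [0,-0.15,0],
  ],
  spin=[0,0,0,0,0],
)

```text
clock: 19.18
eef_pos: [0.4937, -0.0582, 0.1232]
tool_rot: [0.684, 0.729, 0.005, 0.005]
ft_force: [14.9, 1.5, 1.6]
grip_width: 0.0595
grasp_force: 6.0
```

Emit:
arm_command(
  slide=[
    [0,-0.03,0],
    [0,-0.06,0],
    [0,-0.08,0],
    [0,-0.08,0],
    [0,-0.08,0],
  ],
  spin=[0,0,0,0,0],
)

```text
clock: 19.8
eef_pos: [0.4934, -0.0582, 0.1232]
tool_rot: [0.684, 0.729, 0.005, 0.005]
ft_force: [16.3, 1.2, 0.7]
grip_width: 0.0603
grasp_force: 6.2
```

Firm stop at 16 N, no more yielding. Now swinging back with the other finger.

Emit:
arm_command(
  slide=[
    [0,1.0,0],
    [0,2.2,0],
    [0,3.4,0],
    [0,4.2,0],
    [0,5.0,0],
  ],
  spin=[0,0,0,0,0],
)

```text
clock: 20.42
eef_pos: [0.5362, -0.0551, 0.1197]
tool_rot: [0.685, 0.729, -0.001, -0.001]
ft_force: [0.2, 0.5, -0.3]
grip_width: 0.0598
grasp_force: 0.0
```

Emit:
arm_command(
  slide=[
    [0,0.7,0],
    [0,1.4,0],
    [0,2.1,0],
    [0,2.8,0],
    [0,3.4,0],
  ],
  spin=[0,0,0,0,0],
)

```text
clock: 21.05
eef_pos: [0.5707, -0.053, 0.1204]
tool_rot: [0.685, 0.729, 0.0, 0.0]
ft_force: [-2.7, 0.4, 1.7]
grip_width: 0.0596
grasp_force: 1.1
```

Emit:
arm_command(
  slide=[
    [0,0.4,0],
    [0,0.8,0],
    [0,1.2,0],
    [0,1.6,0],
    [0,1.8,0],
  ],
  spin=[0,0,0,0,0],
)

```text
clock: 21.68
eef_pos: [0.5881, -0.0519, 0.1204]
tool_rot: [0.685, 0.729, -0.0, -0.0]
ft_force: [-3.2, 0.0, 2.5]
grip_width: 0.0598
grasp_force: 1.9
```

Emit:
arm_command(
  slide=[
    [0,0.1,0],
    [0,0.2,0],
    [0,0.3,0],
    [0,0.4,0],
    [0,0.5,0],
  ],
  spin=[0,0,0,0,0],
)

```text
clock: 22.3
eef_pos: [0.593, -0.0516, 0.1202]
tool_rot: [0.685, 0.729, -0.0, -0.0]
ft_force: [-3.1, -0.1, 2.6]
grip_width: 0.0602
grasp_force: 1.9
```

Emit:
arm_command(
  slide=[
    [0,0.1,0],
    [0,0.2,0],
    [0,0.3,0],
    [0,0.4,0],
    [0,0.5,0],
  ],
  spin=[0,0,0,0,0],
)

```text
clock: 22.92
eef_pos: [0.5976, -0.0513, 0.1198]
tool_rot: [0.685, 0.729, -0.0, -0.0]
ft_force: [-3.5, -0.6, -0.3]
grip_width: 0.0599
grasp_force: 1.8
```

Emit:
arm_command(
  slide=[
    [0,0.1,0],
    [0,0.2,0],
    [0,0.3,0],
    [0,0.4,0],
    [0,0.5,0],
  ],
  spin=[0,0,0,0,0],
)

```text
clock: 23.55
eef_pos: [0.6031, -0.0509, 0.1203]
tool_rot: [0.685, 0.729, 0.0, -0.0]
ft_force: [-5.8, -0.8, -0.7]
grip_width: 0.0601
grasp_force: 1.8
```

Emit:
arm_command(
  slide=[
    [0,0.1,0],
    [0,0.2,0],
    [0,0.3,0],
    [0,0.4,0],
    [0,0.5,0],
  ],
  spin=[0,0,0,0,0],
)

```text
clock: 24.18
eef_pos: [0.6081, -0.0507, 0.1203]
tool_rot: [0.685, 0.729, -0.0, -0.0]
ft_force: [-4.7, 0.3, -0.0]
grip_width: 0.0602
grasp_force: 1.8
```

Past the bar, so the bolt has dropped. On to the ON stop.

Emit:
arm_command(
  slide=[
    [0,0.1,0],
    [0,0.2,0],
    [0,0.3,0],
    [0,0.4,0],
    [0,0.5,0],
  ],
  spin=[0,0,0,0,0],
)

```text
clock: 24.8
eef_pos: [0.6131, -0.0504, 0.1204]
tool_rot: [0.685, 0.729, 0.0, 0.0]
ft_force: [-4.6, -0.3, -0.6]
grip_width: 0.06
grasp_force: 1.9
```

Emit:
arm_command(
  slide=[
    [0,0.08,0],
    [0,0.16,0],
    [0,0.24,0],
    [0,0.3,0],
    [0,0.3,0],
  ],
  spin=[0,0,0,0,0],
)

```text
clock: 25.42
eef_pos: [0.6162, -0.0502, 0.1204]
tool_rot: [0.685, 0.729, 0.0, 0.0]
ft_force: [-4.3, -0.2, -0.2]
grip_width: 0.0598
grasp_force: 1.7
```

Emit:
arm_command(
  slide=[
    [0,0.08,0],
    [0,0.16,0],
    [0,0.24,0],
    [0,0.3,0],
    [0,0.3,0],
  ],
  spin=[0,0,0,0,0],
)

```text
clock: 26.05
eef_pos: [0.6191, -0.05, 0.1203]
tool_rot: [0.685, 0.729, 0.0, 0.0]
ft_force: [-4.4, -0.3, -0.0]
grip_width: 0.0594
grasp_force: 1.7
```

Emit:
arm_command(
  slide=[
    [0,0.05,0],
    [0,0.1,0],
    [0,0.15,0],
    [0,0.2,0],
    [0,0.2,0],
  ],
  spin=[0,0,0,0,0],
)

```text
clock: 26.68
eef_pos: [0.6211, -0.0499, 0.1203]
tool_rot: [0.685, 0.729, 0.0, 0.0]
ft_force: [-4.5, -0.8, 0.0]
grip_width: 0.0598
grasp_force: 1.8
```

Emit:
arm_command(
  slide=[
    [0,0.05,0],
    [0,0.1,0],
    [0,0.15,0],
    [0,0.2,0],
    [0,0.2,0],
  ],
  spin=[0,0,0,0,0],
)

```text
clock: 27.3
eef_pos: [0.6221, -0.0498, 0.1201]
tool_rot: [0.685, 0.729, -0.001, -0.001]
ft_force: [-6.5, -0.0, 1.0]
grip_width: 0.06
grasp_force: 3.0
```

Emit:
arm_command(
  slide=[
    [0,0.05,0],
    [0,0.1,0],
    [0,0.15,0],
    [0,0.2,0],
    [0,0.2,0],
  ],
  spin=[0,0,0,0,0],
)

```text
clock: 27.92
eef_pos: [0.6224, -0.0498, 0.1198]
tool_rot: [0.685, 0.729, -0.002, -0.002]
ft_force: [-9.6, -0.9, 2.6]
grip_width: 0.0606
grasp_force: 4.9
```

Emit:
arm_command(
  slide=[
    [0,-0.5,0],
    [0,-1.1,0],
    [0,-1.5,0],
    [0,-1.5,0],
    [0,-1.5,-1],
  ],
  spin=[0,0,0,0,0],
)

```text
clock: 28.55
eef_pos: [0.6097, -0.0505, 0.1299]
tool_rot: [0.685, 0.729, -0.0, -0.001]
ft_force: [0.1, 0.8, -0.2]
grip_width: 0.0601
grasp_force: 0.0
```

Emit:
arm_command(
  slide=[
    [0,0,-3],
    [0,0,-6],
    [0,0,-9],
    [0,0,-10],
    [0,0,-10],
  ],
  spin=[0,0,0,0,0],
)

```text
clock: 29.18
eef_pos: [0.6106, -0.0506, 0.2309]
tool_rot: [0.685, 0.729, 0.001, 0.001]
ft_force: [0.5, 0.8, -0.3]
grip_width: 0.0598
grasp_force: 0.0
```

```bash
python3 -c "
from h import *
p=camera('side');save(p,'s3.png');a=cv2.imread('pics/s3.png');cv2.imwrite('pics/s3c.png',cv2.resize(a[110:300,210:430],(660,570)))
print(get_obs()['ft_force'])"
```

```text
[ 0.01321783 -0.25891163 -1.07587   ]
```

View pics/s3c.png

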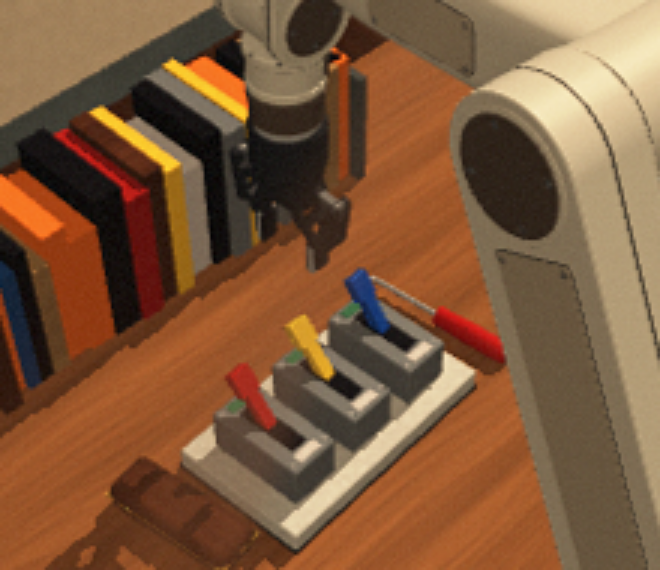

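The yellow lever (tip at about (300,325) in the crop) now leans ON, parallel to the red and blue levers, and the gripper is clear of everything.

```bash
python3 -c "
from workcell import *
print(job_done())"
```

```text
the job is handed in; nothing more can be done
None
```

I pushed the yellow lever to its firm OFF stop (highest reading about 16 N), threw it fully ON and let go; the last picture shows it ON beside the red and blue levers, and the job is handed in (no verdict was returned).

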